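# Run the shuttle home and clamp the bearing through the guard window

## Robot

A 6-joint arm with a two-finger parallel gripper is mounted at the origin on a cart in front of the work surface, level with it; the furniture and walls round the work are solid. World frame = base frame: x ahead of the robot, y to its left, z up, the work surface at z = 0. Lengths are in mm, angles in rad, forces in N, time in s.
With the tool pointing down it reaches from about 400 to 825 mm from the base axis. Payload 7 kg.
Tool frame: the origin (TCP) lies on the centre line of the jaws, within the pads' length; the fingertips stand 22 mm ahead of it and the grasp point (between the pads) lies 3 mm ahead of it; y points along the fingers, x is the direction in which the jaws open and shut, and the axes are right-handed (so a half turn about y gives the same grasp; the last joint's range is limited). The gripper opens to 85 mm and grips with 20 to 120 N. Pads are 22 mm wide; open, the fingers measure 114 mm over their backs; the gripper's body (76 mm by 85 mm) begins 54 mm behind the grasp point. The pads swing forward as they close: fully open they stand 13 mm farther back than shut.
Start: joints at [1.615, 0.359, 0.012, 0, -1.224, -0.288], TCP at [162.95, 655.013, 253.302] pointing down, gripper open.
Joint ranges: [-3.07, 3.07], [-1.43, 2.12], [-1.02, 1.25], [-3.03, 1.67], [-3.05, -0], [-3.03, 3.03]. Speed limits (rad/s): [2.39, 2.39, 3.01, 3.14, 3.14, 3.14].

## Interface

Orientations are given as a unit quaternion [x, y, z, w].
In Python, from plant import arm gives the robot as it stands. The module is installed in compiled form; this text tells all that it offers. Calls block until the motion is done:
- arm.move_to(position, orientation): joint-space move of the TCP to a pose.
- arm.line_to(position, rot=None, rate=150): straight line of the TCP; rot=None keeps the orientation; rate is the mean speed in mm/s.
- arm.set_joints(angles): joint-space move.
- arm.command_gripper(opening): finger opening in mm; the grip force is fixed at half the most; returns when the fingers have stopped.
- arm.dwell(seconds).
- arm.ik(position, orientation): joint angles nearest the present ones, or None.
- arm.observe(): the state.
- arm.camera(name): name is "scene" or "top" or "wrist"; returns a dict with "color" (384x512x3 uint8, red, green, blue), "z_map" (384x512 float32, mm along the optical axis (not along the pixel's ray), 0 where there is no reading), "intrinsics" (3x3 intrinsics, pixels), "k1" (the pictures are not rectified: a ray, as slopes to the right and down, at radius r is drawn at 1 + k1 r^2 times it, then the intrinsics apply), "rvec" (rotation vector, rad) and "tvec" (3), from world to camera coordinates, as OpenCV has them; the wrist camera has in their place "mount" (4x4, takes a point from camera to tool coordinates, whose origin is the TCP and whose axes are the tool frame's). Camera axes: x right, y down, z forward; pixel columns grow to the right and rows downward; lengths in mm; the calibration is good to about 2 mm. A picture is of the moment at which its call begins: read the wrist's pose just before it.
A pose or a line that the arm cannot do raises arm.IKError and nothing moves.
- arm.close_job(): hands the job in, once; it reports no verdict.
The state is a dict: "time_s": time; "joint_pos": joint angles; "qd": joint speeds; "joint_efforts": joint torques, N m; "tool_pos": TCP position; "tcp_rot": TCP orientation; "force": force on the tool from outside, world axes, zero at the start; "torque": the same for the moment, N m; "width": finger opening in mm.
Only numpy, scipy, OpenCV 4.12 (cv2) and the standard library are available. Lean on these libraries where they do the work, as an engineer would, in place of code of your own. Each camera call takes 0.05 s, during which the arm holds its last target. There are 200 camera calls.

## Task

With a fingertip, push the shuttle that carries the bearing fully home against its end stop under the yellow guard, then reach down through the window in the top of the guard and press the red lever pad fully down so that it clamps the bearing. Do not touch the guard, do not press the lever before the shuttle is home, leave the bearing in its nest and do not lift or pick up anything, and leave the gear wheel, tape measure and bottle where they stand. Finish with the hand withdrawn.

Things in the scene. Friction and masses are not known exactly. Their poses are not given: they have to be found in the camera images.
- station: The fixed clamping station: dark steel base plate 280 x 130 x 10 mm with two aluminium guide rails (tops at 24 mm) along its x axis. Origin on the bench top, under the rails' centre line; z up; its +x axis is the direction in which the shuttle is pushed (away from the robot, turned 0 to 0.3 rad to the left). The plate spans x = -150 to +130 mm and y = -65 to +65 mm; a steel end stop stands between the rails, its near face at x = 100 mm.
- guard: The fixed guard over the far half of the station: yellow frame, clear side and back panels, origin and axes as the station's. It spans x = 0 to 130 mm, y = -62 to +62 mm, its flat top is 109 mm above the bench. The top, 4 mm thick, has one rectangular window, x = 12 to 98 mm and y = -42 to +42 mm. It must not be touched by hand or arm.
- window (a point): The centre of the guard's window (86 mm along station x by 84 mm along station y), at the level of the guard's upper face, 109 mm above the bench; axes as the station's.
- lever_pad (a point): Centre of the upper face of the lever's round red pad, 34 mm across, under the window. Up, it lies about 94 mm above the bench; fully down 72 mm above the bench, at station x = 55 mm, y = 0 (it moves less than 8 mm along x on the way).
- clamp_lever (a joint): Clamp lever hinge (rad): 0 is up, 0.35 fully down at its stop, where the rubber foot comes down on the bearing. The hinge runs along station y behind the pad, at station x = 118 mm, 66 mm above the bench; pad at 63 mm radius. It has no spring: friction keeps it wherever it is left; about 4 to 6 N on the pad moves it.
- shuttle: Loose sliding tray 180 mm long, 72 mm wide, 6 mm thick (0.35 to 0.7 kg with hidden variation), in the guide rails with about 2 mm play each side. Origin under its centre, on the base plate (10 mm above the bench), axes as the station's. The guideway is greased: it slides with 1 to 4 N. Fully home its origin is at station x = 10 mm; it starts 35 to 55 mm short of that. An upright black push plate 68 mm wide stands at its tail, from the tray up to 65 mm above the bench.
- push_face (a point): Centre of the push plate's outer face (the face to push, looking along station -x), 45 mm above the bench, 90 mm behind the shuttle's origin. At home it is still 80 mm outside the guard.
- nest (a point): Centre of the floor of the round nest (55 mm across, 6 mm deep) in the blue block on the shuttle: where the bearing sits. 45 mm ahead of the shuttle's origin.
- ball_bearing: Loose steel ball bearing, 52 mm across, 15 mm high, lying in the nest; origin at the centre of its underside.
- gearwheel: Loose steel gear wheel 60 mm across, 21 mm high, to the left of the guard; origin at the centre of its underside. To be left alone.
- measure: Loose yellow tape measure, 37 x 77 mm, 60 mm high, to the left of the guard; origin at the centre of its underside. To be left alone.
- dropper_bottle: Loose small brown dropper bottle, 34 mm across, 102 mm high, to the left of the guard; origin at the centre of its underside. To be left alone.
Not all that is in view belongs to the job. What is shaped like the ball_bearing but black is not meant.

How it is judged:
By the outcome, as a careful person would: the job done as asked, in the order asked, and still so for the second after the job is handed in, with the robot touching nothing.
It also fails if it takes over 51 s, if anything falls off the work surface, if the arm or the gripper's body presses on something with over 40 N, if the wrist force passes 120 N, or if a joint passes its speed limit or range.

## Working session

There is one attempt and no reset: what is moved stays moved. The work goes in short steps, each a Python script; the robot and the scene stay as the last script left them, time stands still between calls to the robot, and variables do not carry over. Pictures are saved under pics/ and viewed, about 8 in all and at most 12, crops included, and the job is handed in when it is done.

```bash
mkdir -p pics; cat > h.py <<'E'
import numpy as np, cv2, pickle
from scipy.spatial.transform import Rotation as R
def und(c,uv):
    K=c["intrinsics"]; D=np.array([c["k1"],0,0,0,0.])
    return cv2.undistortPoints(np.array(uv,float).reshape(-1,1,2),np.array(K,float),D).reshape(-1,2)
def pose(c,st=None):  # cam->world R, origin
    if "rvec" in c:
        r=cv2.Rodrigues(np.array(c["rvec"],float))[0]; return r.T,-r.T@np.array(c["tvec"],float).ravel()
    M=np.array(c["mount"]); T=R.from_quat(st["tcp_rot"]).as_matrix()
    return T@M[:3,:3], T@M[:3,3]+np.array(st["tool_pos"])
def plane(c,uv,z,st=None):
    n=und(c,uv); A,o=pose(c,st); d=np.c_[n,np.ones(len(n))]@A.T
    return o+d*((z-o[2])/d[:,2])[:,None]
def cloud(c,st=None):
    z=c["z_map"]; h,w=z.shape; u,v=np.meshgrid(np.arange(w),np.arange(h))
    n=und(c,np.stack([u,v],-1)).reshape(h,w,2); A,o=pose(c,st)
    return np.concatenate([n*z[...,None],z[...,None]],-1)@A.T+o
def save(n,c,crop=None,s=1.5):
    im=c["color"][...,::-1]
    if crop: a,b,x,y=crop; im=im[b:y,a:x]
    cv2.imwrite(f"pics/{n}.png",cv2.resize(im,None,fx=s,fy=s,interpolation=cv2.INTER_CUBIC))
E
python3 - <<'E'
from h import *
from plant import arm
s=arm.observe(); print(s["time_s"],s["tool_pos"],s["tcp_rot"],s["width"])
for n in ["scene","top"]:
    c=arm.camera(n); pickle.dump(c,open(n+".pkl","wb")); save(n,c); print(n,pose(c)[1],pose(c)[0][:,2])
E
```

```text
0.0 [162.85588729 654.58591007 252.39229433] [ 0.43586897 -0.5567436   0.55751394 -0.4350092 ] 85.41175387608601
scene [ 209.5093376  -610.57242106  745.77039168] [ 0.33844343  0.53966343 -0.7708563 ]
top [ 318.19764014 -173.45086755  912.39511586] [ 0.20798393  0.02504392 -0.97781158]
```

View pics/scene.png

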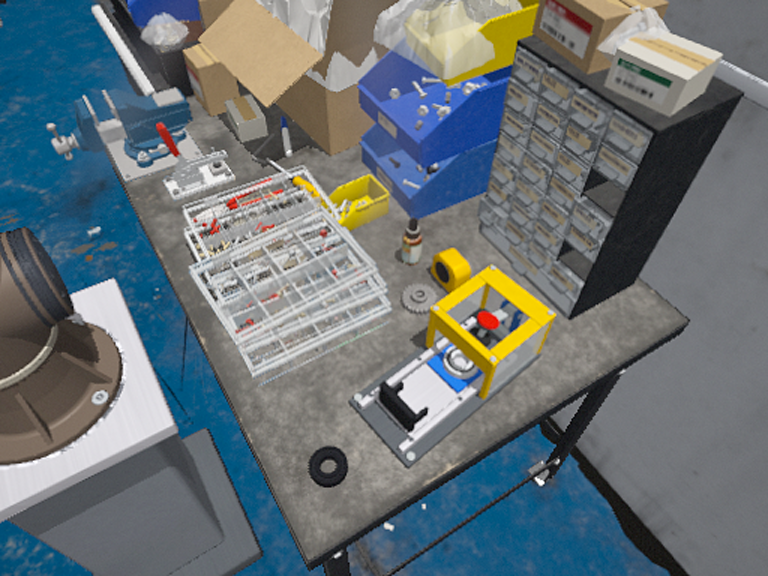

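View pics/top.png

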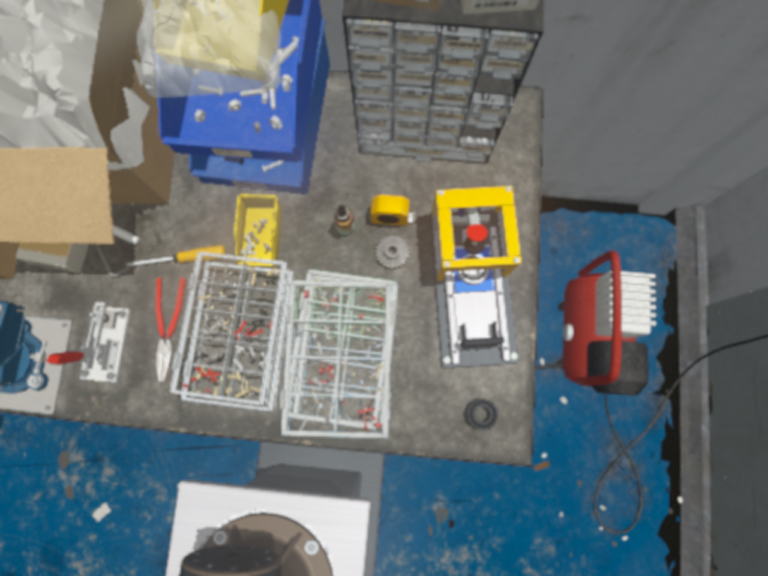

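The scene view (1.5× pixels) shows the station with its yellow guard at (490,330), the red pad at (487,320), the bearing in the blue nest at (460,360) and the push plate at (403,400). A black ring at (328,467) is the decoy and sits away from the shuttle. In the top view the guard is at (477,228), the pad at (477,235), the push plate at (480,335) and the decoy ring at (480,413). The silver ring in the blue nest is the bearing, and I only push its shuttle. Next I measure.

```bash
python3 - <<'E'
from h import *
for n,box in [("top",(270,110,365,200)),("scene",(270,160,380,270))]:
    c=pickle.load(open(n+".pkl","rb")); P=cloud(c); hsv=cv2.cvtColor(c["color"],cv2.COLOR_RGB2HSV)
    a,b,x,y=box; m=np.zeros(P.shape[:2],bool); m[b:y,a:x]=1
    H,S,V=[hsv[...,i].astype(int) for i in range(3)]
    yl=m&(H>18)&(H<35)&(S>140)&(V>90); 
    print(n,"yellow z pct",np.percentile(P[yl][:,2],[5,50,80,95]))
    t=yl&(abs(P[...,2]-109)<12)
    # top-face contour by rays onto z=109
    cn=max(cv2.findContours(t.astype(np.uint8),cv2.RETR_EXTERNAL,cv2.CHAIN_APPROX_NONE)[0],key=len).reshape(-1,2)
    X=plane(c,cn,109)[:,:2].astype(np.float32); print("guard top rect",cv2.minAreaRect(X),cv2.boxPoints(cv2.minAreaRect(X)).round(1).tolist())
    rd=m&((H<8)|(H>172))&(S>150)&(V>90)
    k,l,st,ce=cv2.connectedComponentsWithStats(rd.astype(np.uint8)); i=1+np.argmax(st[1:,4])
    print("pad px",ce[i],st[i],"z",np.median(P[l==i][:,2]),"at z94",plane(c,ce[i:i+1],94))
    # bearing-ish/black push plate: points in height 50..70 dark
    m[:]=0; 
    if n=="top": m[205:245,295:345]=1
    else: m[240:300,240:300]=1
    q=m&(P[...,2]>57)&(P[...,2]<75)&(V<70); X=P[q]
    r=cv2.minAreaRect(X[:,:2].astype(np.float32)); print("plate",len(X),X.mean(0),r, cv2.boxPoints(r).round(1).tolist())
c=pickle.load(open("top.pkl","rb")); save("topcrop",c,(265,110,375,260),5 if 0 else 4)
E
```

```text
top yellow z pct [ 51.46009251 106.93952635 108.29645701 109.58119469]
guard top rect ((596.5975952148438, -292.3419189453125), (131.95082092285156, 122.80528259277344), 8.786632537841797) [[522.0, -241.6999969482422], [540.7999877929688, -363.1000061035156], [671.2000122070312, -342.8999938964844], [652.4000244140625, -221.60000610351562]]
pad px [317.5546875 154.84375  ] [311 150  14  11 128] z 91.8599679599796 at z94 [[ 591.03399199 -293.32683958   94.        ]]
plate 0 [nan nan nan] ((0.0, 0.0), (0.0, 0.0), 0.0) [[0.0, 0.0], [0.0, 0.0], [0.0, 0.0], [0.0, 0.0]]
scene yellow z pct [ 25.84864679 107.04945202 108.98898403 110.31680236]
guard top rect ((596.0713500976562, -294.45733642578125), (136.2903594970703, 128.13833618164062), 8.487582206726074) [[519.2000122070312, -241.10000610351562], [538.0999755859375, -367.8999938964844], [672.9000244140625, -347.79998779296875], [654.0, -221.0]]
pad px [324.57462687 213.17164179] [318 207  15  13 134] z 93.28714226043695 at z94 [[ 591.14212835 -294.59136124   94.        ]]
plate 178 [ 420.34237238 -322.43235725   62.83188397] ((420.84857177734375, -320.62384033203125), (11.565713882446289, 66.00439453125), 8.82695198059082) [[410.1000061035156, -288.8999938964844], [420.20001220703125, -354.1000061035156], [431.6000061035156, -352.29998779296875], [421.5, -287.1000061035156]]<stdin>:20: RuntimeWarning: Mean of empty slice.
  ret = um.true_divide(
```

View pics/topcrop.png

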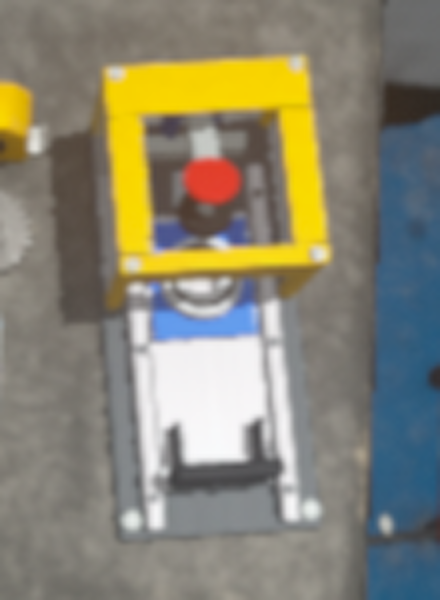

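The top crop (4×) shows the pad at (213,180) under the window. The silver bearing is in the blue nest at (200,285), partly under the guard's front bar, and the push plate is at (222,470). The yaw is about 0.151 rad. Next I check clearance for the swing and the mount geometry.

```bash
python3 - <<'E'
from h import *
from plant import arm
s=arm.observe(); print(R.from_quat(s["tcp_rot"]).as_matrix().round(2)); w=arm.camera("wrist"); print(np.array(w["mount"]).round(2))
for n in ["top","scene"]:
    P=cloud(pickle.load(open(n+".pkl","rb"))).reshape(-1,3)
    r=np.hypot(P[:,0],P[:,1]); a=np.degrees(np.arctan2(P[:,1],P[:,0]))
    for lo in range(-50,90,20):
        print(n,lo,[int(P[(a>lo)&(a<lo+20)&(r>q)&(r<q+100)&(P[:,2]<900)][:,2].max(initial=-1)) for q in range(300,900,100)])
e=np.array([np.cos(.151),np.sin(.151),0]);nn=np.array([-e[1],e[0],0]);up=np.array([0,0,1.])
for sg in (1,-1):
    x=sg*nn; y=-up; q=R.from_matrix(np.c_[x,y,np.cross(x,y)]).as_quat()
    for sx,z in ((-160,230),(-160,54),(-90,54),(58,160),(55,94)):
        p=np.array([532,-303.2,0])+e*sx+up*z; j=arm.ik(p,q); print(sg,sx,z,None if j is None else np.round(j,2))
E
```

```text
[[-0.24 -0.    0.97]
 [-0.97 -0.   -0.24]
 [ 0.   -1.    0.  ]]
[[   1.      0.      0.      0.37]
 [  -0.     -0.27    0.96 -121.06]
 [   0.     -0.96   -0.27   69.13]
 [   0.      0.      0.      1.  ]]
top -50 [151, 26, 66, 111, 105, 1]
top -30 [151, 152, 151, 111, 386, 392]
top -10 [152, 150, 102, 282, 373, 334]
top 10 [98, 97, 180, 353, 354, 352]
top 30 [12, 146, 169, 215, 284, -1]
top 50 [2, 47, 101, 18, 2, -1]
top 70 [-1, -1, -1, -1, -1, -1]
scene -50 [152, 26, 66, 111, 108, 1]
scene -30 [152, 152, 153, 113, 439, 442]
scene -10 [152, 152, 103, 211, 436, 356]
scene 10 [98, 98, 177, 332, 341, 296]
scene 30 [13, 146, 167, 215, 267, 232]
scene 50 [3, 139, 134, 112, 124, 177]
scene 70 [-1, 139, 83, 252, 251, -1]
1 -160 230 [-0.32  0.08 -0.41  0.   -1.08 -1.1 ]
1 -160 54 [-0.32  0.3  -0.62  0.   -0.65 -1.1 ]
1 -90 54 [-0.26  0.36 -0.51  0.   -0.69 -1.16]
1 58 160 [-0.17  0.4  -0.15  0.   -1.02 -1.25]
1 55 94 [-0.17  0.46 -0.22  0.   -0.89 -1.25]
-1 -160 230 [-0.32  0.08 -0.41  0.   -1.08  2.04]
-1 -160 54 [-0.32  0.3  -0.62  0.   -0.65  2.04]
-1 -90 54 [-0.26  0.36 -0.51  0.   -0.69  1.98]
-1 58 160 [-0.17  0.4  -0.15  0.   -1.02  1.89]
-1 55 94 [-0.17  0.46 -0.22  0.   -0.89  1.89]
```

```bash
cat >> h.py <<'E'
E0=np.array([np.cos(.151),np.sin(.151),0]); N0=np.array([-E0[1],E0[0],0]); UP=np.array([0,0,1.]); O=np.array([532,-303.2,0])
Q=R.from_matrix(np.c_[N0,-UP,-E0]).as_quat()
def S(x,y,z,o=None): return (O if o is None else o)+E0*x+N0*y+UP*z
E
python3 - <<'E'
from h import *
from plant import arm
s=arm.observe()
arm.line_to(np.array([115,460,300.]),rate=300)
arm.command_gripper(0)
arm.move_to(S(-150,0,280),Q)
s=arm.observe(); c=arm.camera("wrist"); pickle.dump((s,c),open("w1.pkl","wb")); save("w1",c)
print(s["time_s"],s["tool_pos"],s["width"],s["force"], S(-150,0,280))
E
```

```text
4.6667 [ 384.13736667 -325.33961598  280.04873943] 0.13122144847662892 [-0.81275904  0.29643362 -0.26601738] [ 383.70682818 -325.7640243   280.        ]
```

View pics/w1.png

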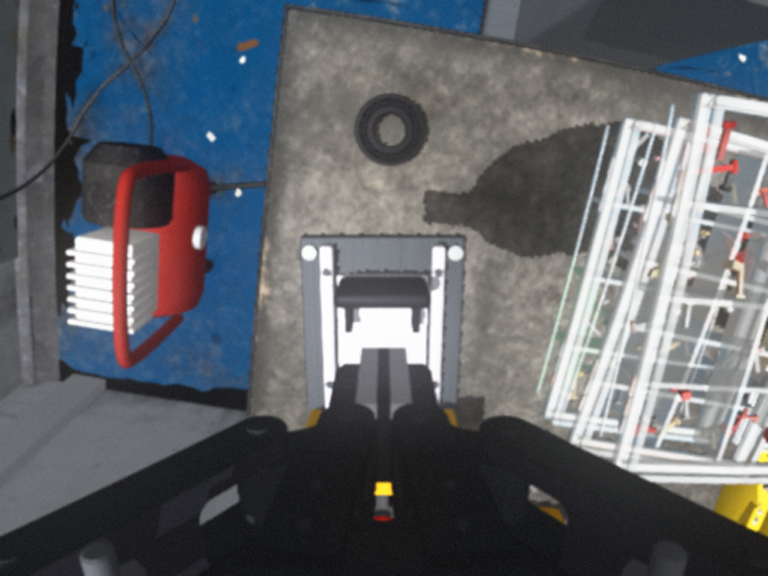

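The wrist view (1.5×) shows the push plate at (383,285), the base plate's near edge at row 237 from x 302 to 465, and the closed fingertips at (384,370). The black decoy ring is at (391,130). I measure these, plus the finger profile for window clearance.

```bash
python3 - <<'E'
from h import *
s,c=pickle.load(open("w1.pkl","rb")); P=cloud(c,s); T=R.from_quat(s["tcp_rot"]).as_matrix()
def st(p): d=p-O; return np.c_[d@E0,d@N0,p[:,2]]
print("base corners",st(plane(c,np.array([[302,237],[465,237]])/1.5,10)).round(1))
g=st(P.reshape(-1,3)); gm=g.reshape(P.shape)
V=c["color"].max(2); m=np.zeros(V.shape,bool); m[175:215,215:295]=1
q=m&(V<80)&(gm[...,2]>55)&(gm[...,2]<80); X=gm[q]; print("plate",len(X),X.mean(0),np.percentile(X,[2,98],axis=0).round(1))
v,u=np.where(q); print("plate px",u.min(),u.max(),v.min(),v.max())
print("top edge outer on z65",st(plane(c,[[256,np.percentile(v,1)],[256,np.percentile(v,99)]],65)).round(1))
t=(P.reshape(-1,3)-np.array(s["tool_pos"]))@T
for y in range(24,-130,-10):
    k=(t[:,1]<y)&(t[:,1]>=y-10)&(abs(t[:,0])<150)&(abs(t[:,2])<120)
    if k.sum()>5: print(y,k.sum(),np.percentile(t[k],[1,99],axis=0).round(0).tolist())
E
```

```text
Traceback (most recent call last):
  File "h.py", line 12, in plane
    n=und(c,uv); A,o=pose(c,st); d=np.c_[n,np.ones(len(n))]@A.T
                     ~~~~^^^^^^
  File "h.py", line 9, in pose
    M=np.array(c["mount"]); T=R.from_quat(st["tcp_rot"]).as_matrix()
                                          ~~^^^^^^^^^^^
TypeError: 'NoneType' object is not subscriptable
```

```bash
python3 - <<'E'
from h import *
s,c=pickle.load(open("w1.pkl","rb")); P=cloud(c,s); T=R.from_quat(s["tcp_rot"]).as_matrix()
def st(p): d=p-O; return np.c_[d@E0,d@N0,p[:,2]]
print("base corners",st(plane(c,np.array([[302,237],[465,237]])/1.5,10,s)).round(1))
g=st(P.reshape(-1,3)); gm=g.reshape(P.shape)
V=c["color"].max(2); m=np.zeros(V.shape,bool); m[175:215,215:295]=1
q=m&(V<80)&(gm[...,2]>55)&(gm[...,2]<80); X=gm[q]; print("plate",len(X),X.mean(0),np.percentile(X,[2,98],axis=0).round(1))
v,u=np.where(q); print("plate px",u.min(),u.max(),v.min(),v.max())
print("top edge outer on z65",st(plane(c,[[256,np.percentile(v,1)],[256,np.percentile(v,99)]],65,s)).round(1))
t=(P.reshape(-1,3)-np.array(s["tool_pos"]))@T
for y in range(24,-130,-10):
    k=(t[:,1]<y)&(t[:,1]>=y-10)&(abs(t[:,0])<150)&(abs(t[:,2])<120)
    if k.sum()>5: print(y,k.sum(),np.percentile(t[k],[1,99],axis=0).round(0).tolist())
E
```

```text
base corners [[-147.   -63.4   10. ]
 [-147.4   64.1   10. ]]
plate 169 [-117.97891376    3.54688317   60.07539531] [[-118.7  -30.5   55.7]
 [-116.8   30.1   64.7]]
plate px 225 285 192 197
top edge outer on z65 [[-120.6    0.8   65. ]
 [-116.3    0.8   65. ]]
24 141 [[-12.0, 14.0, 7.0], [11.0, 19.0, 12.0]]
14 631 [[-13.0, 4.0, 7.0], [13.0, 14.0, 12.0]]
4 786 [[-14.0, -6.0, 7.0], [13.0, 4.0, 12.0]]
-6 911 [[-13.0, -16.0, -10.0], [13.0, -6.0, 12.0]]
-16 1808 [[-29.0, -26.0, -9.0], [27.0, -16.0, 14.0]]
-26 6477 [[-36.0, -36.0, -8.0], [36.0, -26.0, 14.0]]
-36 5294 [[-44.0, -46.0, -8.0], [44.0, -36.0, 18.0]]
-46 10191 [[-51.0, -56.0, -5.0], [51.0, -46.0, 18.0]]
-56 11973 [[-57.0, -66.0, 5.0], [56.0, -56.0, 18.0]]
-66 4198 [[-55.0, -74.0, 10.0], [55.0, -66.0, 21.0]]
-116 773 [[-0.0, -121.0, 70.0], [-0.0, -121.0, 70.0]]
```

```bash
python3 - <<'E'
from h import *
from plant import arm
arm.line_to(S(-158,0,280),rate=150)
arm.line_to(S(-158,0,54),rate=150)
arm.dwell(.2); b=np.array(arm.observe()["force"]); 
F=lambda:(np.array(arm.observe()["force"])-b)@E0
x=-136
arm.line_to(S(x,0,54),rate=60); print(x,F())
while x<-80:
    dx=3 if x<-102 else 1
    x+=dx; arm.line_to(S(x,0,54),rate=50); f=F(); print(x,round(f,1),end="; ")
    if f<-15: break
arm.dwell(.2); o=arm.observe(); print(); print(F(),(np.array(o["tool_pos"])-O)@E0,o["time_s"])
E
```

```text
-136 0.09687502413273594
-133 0.3; -130 0.0; -127 -0.1; -124 0.6; -121 0.4; -118 1.2; -115 0.1; -112 0.7; -109 0.9; -106 0.8; -103 0.5; -100 0.7; -99 -0.1; -98 -1.7; -97 -1.9; -96 -1.0; -95 -1.2; -94 -0.5; -93 0.1; -92 -1.0; -91 -1.1; -90 -0.4; -89 -1.2; -88 -1.0; -87 -4.6; -86 -8.0; -85 -11.1; -84 -14.7; -83 -17.0; 
-17.7997576041585 -87.63459205843536 14.7917
```

```bash
python3 - <<'E'
from h import *
from plant import arm
arm.line_to(S(-105,0,54),rate=100)
arm.line_to(S(-150,0,280),rate=200)
s=arm.observe(); c=arm.camera("wrist"); pickle.dump((s,c),open("w2.pkl","wb"));t=arm.camera("top"); sc=arm.camera("scene");pickle.dump(sc,open("scene2.pkl","wb"))
print(s["time_s"])
def st(p): d=p-O; return np.c_[d@E0,d@N0,p[:,2]]
P=cloud(c,s); gm=st(P.reshape(-1,3)).reshape(P.shape)
V=c["color"].max(2); m=np.zeros(V.shape,bool); m[175:235,215:295]=1
q=m&(V<80)&(gm[...,2]>55)&(gm[...,2]<80); v,u=np.where(q); print(len(v),u.min(),u.max(),v.min(),v.max())
print(st(plane(c,[[256,np.percentile(v,1)],[256,np.percentile(v,99)]],65,s)).round(1))
# scene view plate
P=cloud(sc);gm=st(P.reshape(-1,3)).reshape(P.shape);V=sc["color"].max(2);m=np.zeros(V.shape,bool);m[220:300,240:320]=1
q=m&(V<70)&(gm[...,2]>57)&(gm[...,2]<75); X=gm[q]; print("scene plate",len(X),X.mean(0),np.percentile(X,[2,98],axis=0).round(1))
a=cv2.resize(c["color"][150:270,170:340],None,fx=4,fy=4)[:, :400]; b=cv2.resize(sc["color"][160:320,220:380],None,fx=3,fy=3)[:480,:]
cv2.imwrite("pics/after.png",np.hstack([a[:480],b])[...,::-1][:600,:800])
E
```

```text
16.4583
204 224 284 229 234
[[-82.    1.1  65. ]
 [-76.3   1.1  65. ]]
scene plate 189 [-61.10928943  -0.35753656  62.67608065] [[-77.8 -31.6  57.5]
 [ 50.3  30.8  66. ]]
```

View pics/after.png

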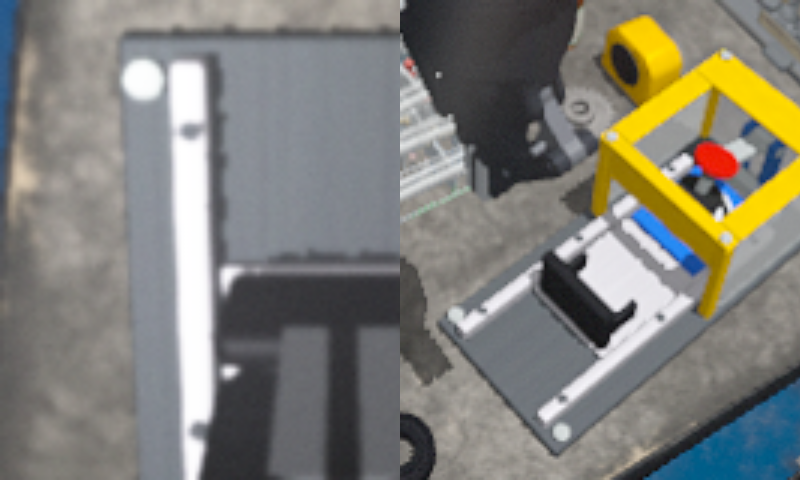

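The left crop (wrist) shows the push plate at about (330,290), moved well along the rails. The right crop (scene) shows the blue block fully under the guard and the pad still up at (715,160). Plate face, tool contact position and force ramp all agree on home to about 2–3 mm. Now the press.

```bash
python3 - <<'E'
from h import *
from plant import arm
arm.line_to(S(59,.4,210),rate=200)
arm.line_to(S(59,.4,126),rate=120)
arm.dwell(.2); b=np.array(arm.observe()["force"])
z=120
arm.line_to(S(59,.4,z),rate=60)
while z>80:
    z-=2 if z>98 else 1
    arm.line_to(S(59,.4,z),rate=40); o=arm.observe(); f=np.array(o["force"])-b; print(z,round(o["tool_pos"][2],1),f.round(1).tolist())
    if f[2]>22 or np.hypot(f[0],f[1])>15: break
arm.dwell(.3); o=arm.observe(); print(o["tool_pos"],o["force"]-b,o["time_s"])
E
```

```text
118 118.0 [-1.1, -0.6, 0.9]
116 116.0 [-0.5, 0.2, 1.8]
114 113.9 [-0.7, -0.3, 0.2]
112 111.8 [-1.2, -1.2, 0.1]
110 109.7 [-0.0, -0.8, 0.6]
108 107.8 [-1.1, 0.2, 0.4]
106 105.7 [-0.7, -0.3, 0.1]
104 103.8 [-0.5, 0.1, 1.3]
102 101.8 [-0.0, 0.1, 0.3]
100 99.8 [-0.7, -1.2, 0.4]
98 97.8 [-0.1, 0.3, -0.1]
97 96.9 [-1.1, -1.2, 1.5]
96 95.9 [-1.9, 0.6, 1.1]
95 94.9 [-1.2, 0.8, 1.7]
94 94.1 [-2.6, -0.4, 3.5]
93 93.9 [-4.8, 1.0, 8.6]
92 93.8 [-6.7, 3.1, 16.6]
91 93.8 [-9.1, 4.4, 21.8]
90 93.6 [-11.2, 5.6, 27.3]
[ 590.31699055 -294.05363331   93.63216334] [-11.28891375   4.93170238  27.61175894] 24.2083
```

```bash
python3 - <<'E'
from h import *
from plant import arm
arm.line_to(S(59,.4,210),rate=120)
arm.line_to(S(-150,60,300),rate=250)
arm.move_to([115,460,300.],Q)
sc=arm.camera("scene"); t=arm.camera("top"); o=arm.observe(); print(o["time_s"],o["force"])
for n,c,box in (("scene",sc,(270,160,380,270)),("top",t,(270,110,365,200))):
    P=cloud(c); hsv=cv2.cvtColor(c["color"],cv2.COLOR_RGB2HSV); a,b,x,y=box
    m=np.zeros(P.shape[:2],bool); m[b:y,a:x]=1; m&=((hsv[...,0]<8)|(hsv[...,0]>172))&(hsv[...,1]>150)&(hsv[...,2]>90)
    X=P[m]; d=np.median(X,0)-O; print(n,"pad st",d@E0,d@N0,d[2])
    V=c["color"].max(2); g=P-O; gx,gy=g@E0,g@N0
    q=(abs(gy)<38)&(gx>-130)&(gx<-50)&(P[...,2]>57)&(P[...,2]<75); print("plate",q.sum(),np.median(gx[q]))
a=cv2.resize(sc["color"][150:320,220:390],(400,400),interpolation=2); b=cv2.resize(t["color"][110:250,235:375],(400,400),interpolation=2)
cv2.imwrite("pics/fin.png",np.hstack([a,b])[...,::-1])
E
```

```text
Traceback (most recent call last):
plant.IKError: the arm cannot take that pose within its joint ranges
```

```bash
python3 - <<'E'
from h import *
from plant import arm
j=np.array(arm.observe()["joint_pos"]); j[0]+=.7; arm.set_joints(j)
sc=arm.camera("scene"); t=arm.camera("top"); o=arm.observe(); print(o["time_s"],o["force"],o["tool_pos"])
for n,c,box in (("scene",sc,(270,160,380,270)),("top",t,(270,110,365,200))):
    P=cloud(c); hsv=cv2.cvtColor(c["color"],cv2.COLOR_RGB2HSV); a,b,x,y=box
    m=np.zeros(P.shape[:2],bool); m[b:y,a:x]=1; m&=((hsv[...,0]<8)|(hsv[...,0]>172))&(hsv[...,1]>150)&(hsv[...,2]>90)
    d=np.median(P[m],0)-O; print(n,"pad st",d@E0,d@N0,d[2])
    g=P-O; gx,gy=g@E0,g@N0
    q=(abs(gy)<38)&(gx>-130)&(gx<-50)&(P[...,2]>57)&(P[...,2]<75); print("plate",q.sum(),np.median(gx[q]))
a=cv2.resize(sc["color"][150:320,220:390],(400,400),interpolation=2); b=cv2.resize(t["color"][110:250,235:375],(400,400),interpolation=2)
cv2.imwrite("pics/fin.png",np.hstack([a,b])[...,::-1])
E
```

```text
27.75 [-0.69954357 -0.16350043  0.62453394] [458.690113    36.96051448 299.31835343]
scene pad st 57.10787820548279 -0.4256118576921041 70.80354155391268
plate 183 -73.20320871867949
top pad st 55.259202559080904 1.4084772869458428 70.27995443928563
plate 131 -72.37618181627784
```

View pics/fin.png

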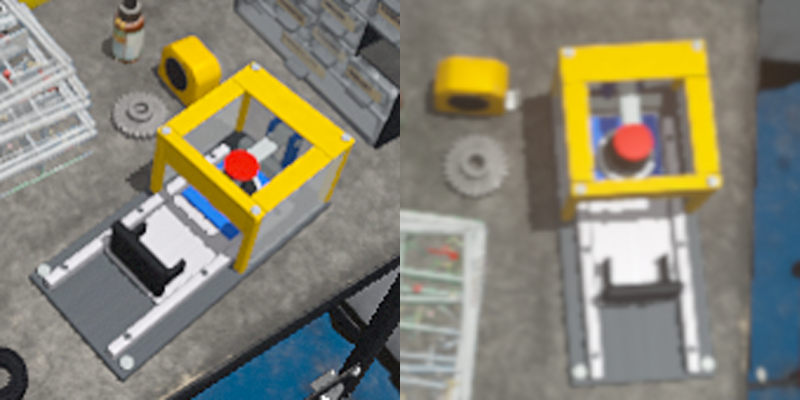

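In the left crop the pad is down at (242,165), and the gear, tape and bottle are where they were. In the right crop the bearing sits in the nest under the pad at (625,150). One check that the shuttle did not creep back during the press, then I hand in.

```bash
python3 - <<'E'
from h import *
from plant import arm
def md(c):
    P=cloud(c);g=P-O;gx,gy=g@E0,g@N0
    q=(abs(gy)<38)&(gx>-130)&(gx<-50)&(P[...,2]>57)&(P[...,2]<75); return np.median(gx[q])
a=md(pickle.load(open("scene.pkl","rb")));b=md(pickle.load(open("scene2.pkl","rb")));d=md(arm.camera("scene")); print(a,b,d)
if abs(b-d)<1: print(arm.close_job())
E
```

```text
-113.25169488674652 -73.49887016961263 -73.45293232720515
the job is handed in; nothing more can be done
None
```

The shuttle is home against its end stop, the red pad is pressed fully down onto the bearing, and the job is handed in with the hand withdrawn and clear of everything. It took about 28 s of the 51 s allowed.

- **Shuttle:** it moved about 40 mm, and the push force then rose steadily to about 18 N, against 1–4 N for free sliding. The push plate had not moved after the press (−73.50 mm before, −73.45 mm after).
- **Lever:** with the closed fingertips through the window, the pad went down until it stopped hard at about 28 N. The fingertips were then 71.6 mm above the bench, against 72 mm for fully down. After withdrawal both cameras put the pad at 70–71 mm, within their 2 mm calibration.
- **Other things:** the last pictures show the bearing in its nest under the pad, and the gear wheel, tape measure and bottle standing where they were. I saw no sign of contact with the guard, but there is no direct contact sensor on it.

**Disagreements and failures:** my station origin from the fixed cameras differs from the wrist camera and touch readings by about 3 mm along the push direction, so "home" rests on the force rise as well as on position. One withdrawal pose could not be reached; nothing moved, and I swung the base joint aside instead.

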